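Scan the jar and hold it ready over its caddy bay

TASK

Stock check at the coffee counter: turn the tall wooden-lidded jar that stands in front of the scanner so that its paper label faces the scanner's dark window, and keep it so for about a second at counter height. Then carry it upright over the top of the tea organiser to the wooden caddy and stop with it hovering centred above the caddy's empty bay (the one with the bare cork disc), its underside about a centimetre above the caddy's rim and touching nothing. Do not bump the organiser or caddy, leave everything else where it stands, and finish still holding the jar there in the gripper: do not lower it or let it go.

Things in the scene. Friction and masses are not known exactly. Their poses are not given: they have to be found in the camera images.
- jar: loose closed amber jar, 100 mm tall, 0.2 to 0.45 kg: glass body 55 mm in diameter, fixed wooden lid 58 mm in diameter from 78 to 100 mm up (grip it there). Origin: centre of its underside; z up. The paper label is on its +x side; a paper strip runs from it up over the lid to the lid's centre. Starts standing 105 to 150 mm in front of the scanner's window, label turned away 0.7 to 2.4 rad
- scanner: fixed grey scanner block, 60 mm deep (x) by 90 mm wide (y) by 100 mm tall on a foot 80 x 100 mm. Origin: centre of its underside; z up; its window looks along its -x
- window (a point): centre of the scanner's dark window, 52 mm above the counter on the scanner's -x face
- caddy: fixed wooden caddy, 92 mm (x) by 264 mm (y), with three square bays in a row along its y, each 80 x 80 mm inside, centres 86 mm apart at y = -86, 0 and +86 mm; floor 10 mm thick, walls 6 mm thick, all with their level top (rim) 60 mm above the counter. Origin: centre of its underside; z up. Two bays hold the short jars, one is empty
- liner: fixed cork disc, 68 mm in diameter and 3 mm thick, lying in the middle of the empty bay on the caddy's floor; which bay that is varies. Origin: centre of its underside (10 mm above the counter)
- organiser: fixed wooden tea organiser with four cartons, 300 mm long (x) by 80 mm wide (y), 121 mm high at the cartons' tops, standing between the scanner's jar and the caddy. Origin: centre of its underside; z up
- jar_left: short jar standing in a bay of the caddy, like the tall jar but 80 mm tall (its top 90 mm above the counter). Origin: centre of its underside. To be left alone
- jar_mid: the other short jar in the caddy, the same size. To be left alone
- mug: white mug, 80 mm in diameter, 90 mm tall. Origin: centre of its underside. To be left alone
- coffee_jar: jar with a black cap, 72 mm in diameter, 120 mm tall. Origin: centre of its underside. To be left alone
- bowl: white bowl, 90 mm in diameter, 50 mm tall. Origin: centre of its underside. To be left alone
- cups: stack of paper cups, 79 mm in diameter, about 127 mm tall. Origin: centre of its underside. To be left alone
Mind the look-alikes: they are no part of the job. What is shaped like the jar but blue or purple is not meant.

How it is judged:
By the outcome, as a careful person would: the job done as asked, in the order asked, and still so for the second after the job is handed in, while the arm keeps its last pose, push and grip.
It also fails if it takes over 45 s, if anything falls off the work surface, if the arm or the gripper's body presses on something with over 40 N, if the wrist force passes 120 N, or if a joint passes its speed limit or range.

ROBOT

A 6-joint arm with a two-finger parallel gripper is mounted at the origin on the work surface. World frame = base frame: x ahead of the robot, y to its left, z up, the work surface at z = 0. Lengths are in m, angles in rad, forces in N, time in s.
With the tool pointing down it reaches from about 0.275 to 0.825 m from the base axis. Payload 4.9 kg.
Tool frame: the origin (TCP) lies midway between the tips of the shut fingers; the grasp point (between the pads) lies 19 mm behind it; z points along the fingers, y is the direction in which the jaws open and shut (so a half turn about z gives the same grasp; the last joint's range is limited). The gripper opens to 85 mm and grips with 20 to 120 N. Pads are 22 mm wide; open, the fingers measure 114 mm over their backs; the gripper's body (76 mm by 85 mm) begins 54 mm behind the grasp point. The pads swing forward as they close: fully open they stand 13 mm farther back than shut.
Start: joints at [-1.372, 0.326, -0.193, 1.052, 0, 1.437], TCP at [0.18, -0.52, 0.231] pointing down, gripper open.
Joint ranges: [-2.65, 2.65], [-0.97, 1.79], [-1.3, 1.35], [-1.93, 2.1], [-1.47, 1.37], [-3.14, 3.14]. Speed limits (rad/s): [2.57, 2.57, 3.14, 3.14, 3.14, 3.14].

INTERFACE

Orientations are given as a unit quaternion [x, y, z, w].
In Python, from plant import ctrl, ungrasp, clamp, kinematics, read_camera, camera_params, ticket, find_in, mark_of gives the robot as it stands. Calls block until the motion is done:
- ctrl.movep(position, orientation): joint-space move of the TCP to a pose.
- ctrl.move_l(position, rotation=None, max_speed=0.15): straight line of the TCP; rotation=None keeps the orientation; max_speed is the mean speed in m/s.
- ctrl.goto_joints(angles): joint-space move.
- ungrasp() and clamp(): open the fingers fully, or close them until they stop; the grip force is fixed at half the most.
- ctrl.sleep(seconds).
- kinematics.inverse_kinematics(position, orientation): joint angles nearest the present ones, or None.
- read_camera(name): name is "scene" or "top" or "wrist"; returns the picture (420x560x3 uint8, red, green, blue); there is no depth.
- camera_params(name): a dict with "vfov" (degrees; the focal length in pixels is half the picture's height over the tangent of half this angle, whatever the lens; pixels are square), "cx", "cy" (the principal point, pixels), "rvec" (rotation vector, rad) and "tvec" (3), from world to camera coordinates, as OpenCV has them. Camera axes: x right, y down, z forward; pixel columns grow to the right and rows downward; lengths in m; the calibration is good to about 2 mm. A picture is of the moment at which its call begins: read the wrist's pose just before it. camera_params takes no time and is no camera call; for the wrist camera it gives the pose at the moment of the call.
A pose or a line that the arm cannot do raises ctrl.Unreachable and nothing moves.
- ticket.job_done(): hands the job in, once; it reports no verdict.
Trained networks look in the newest picture that a camera, given by its name, has taken for a name from the list of things; names that differ only in an ending like _2 or _b are one class to them, and where a whole thing is asked for, a point or a joint stands for the part that bears it (a point fixed in the world has none). Each returns a list of dicts, best first, with "p" (0 to 1); they miss things now and then, are a little off and sometimes report something else, mostly with a low value. They report only what shows in the picture. A call takes as long as a camera call. They do not tell look-alikes from the thing itself.
- find_in(camera, label): "location" ([x, y, z] in m, in the coordinates of the camera as it stood for that picture, good to about 4 mm: the middle of the surface that is visible of it).
- mark_of(camera, label): "location" ([x, y, z] in m, in the coordinates of the camera as it stood for that picture, good to about 4 mm: a listed point, or the origin of a listed thing).
Readings, each from a call of its own:
- ctrl.get_clock(): time.
- ctrl.get_joints(): joint angles.
- ctrl.get_dq(): joint speeds.
- ctrl.get_tau(): joint torques, N m.
- ctrl.get_tcp_pos(): TCP position.
- ctrl.get_tool_rot(): TCP orientation.
- ctrl.get_wrist_force(): force on the tool from outside, world axes, zero at the start.
- ctrl.get_wrist_torque(): the same for the moment, N m.
- ctrl.get_opening(): finger opening in m.
Only numpy, scipy, OpenCV 4.12 (cv2) and the standard library are available. Lean on these libraries where they do the work, as an engineer would, in place of code of your own. Each camera call takes 0.05 s, during which the arm holds its last target.

## Working session

There is one attempt and no reset: what is moved stays moved. The work goes in short steps, each a Python script; the robot and the scene stay as the last script left them, time stands still between calls to the robot, and variables do not carry over. Pictures are saved under pics/ and viewed, and the job is handed in when it is done.

```bash
ls; mkdir -p pics; cat > h.py <<'E'
import numpy as np, cv2
from plant import *
from scipy.spatial.transform import Rotation as R
def cam(n):
    p=camera_params(n); Rm=cv2.Rodrigues(np.array(p['rvec'],float))[0]; t=np.array(p['tvec'],float).ravel()
    f=210/np.tan(np.radians(p['vfov'])/2); K=np.array([[f,0,p['cx']],[0,f,p['cy']],[0,0,1]])
    return p,Rm,t,K
def w(n,loc,c=None):
    p,Rm,t,K=c or cam(n); return Rm.T@(np.array(loc)-t)
def proj(n,P,c=None):
    p,Rm,t,K=c or cam(n); q=K@(Rm@np.array(P,float)+t); return q[:2]/q[2]
def ray(n,u,v,z,c=None):
    p,Rm,t,K=c or cam(n); d=Rm.T@np.linalg.inv(K)@np.array([u,v,1.]); o=-Rm.T@t
    return o+d*(z-o[2])/d[2]
def snap(n,name):
    c=cam(n); im=read_camera(n); cv2.imwrite('pics/%s.png'%name,im[:,:,::-1]); return c,im
E
python3 - <<'E'
from h import *
np.set_printoptions(precision=4,suppress=True)
for n in ['top','scene']:
    c,im=snap(n,n+'0'); print(n,c[0])
    for l in ['jar','scanner','window','caddy','liner','organiser','jar_left','jar_mid']:
        for d in mark_of(n,l)[:4]:
            P=w(n,d['location'],c); print(l,round(d['p'],2),P,proj(n,P,c))
print(ctrl.get_clock(),ctrl.get_opening(), ctrl.get_tool_rot())
E
```

```text
pics
top {'vfov': 45.27766671668734, 'cx': 280.57289630439146, 'cy': 209.79497293160594, 'rvec': array([ 2.1415, -2.1634,  0.1809]), 'tvec': array([-0.0427,  0.6158,  1.396 ])}
jar 0.88 [ 0.4391 -0.2787 -0.0009] [359.7707 271.3208]
jar 0.87 [ 0.4514 -0.1754 -0.0016] [324.2717 267.454 ]
jar 0.74 [ 0.6038 -0.1434 -0.0017] [312.2357 215.7761]
jar 0.67 [ 0.5636 -0.2394 -0.0028] [344.9405 229.0274]
scanner 0.79 [ 0.5606 -0.3999  0.0003] [399.3256 229.4064]
window 0.89 [ 0.5575 -0.3782  0.0567] [396.7722 228.3869]
window 0.28 [ 0.7392 -0.2102 -0.0024] [333.4832 170.9697]
caddy 0.64 [ 0.4997  0.2399 -0.0001] [181.5228 252.3284]
liner 0.87 [0.5046 0.245  0.0129] [178.9591 250.3296]
jar_left 0.67 [0.515  0.3264 0.0115] [150.8484 247.0717]
jar_left 0.19 [ 0.746   0.0852 -0.0008] [234.9312 169.336 ]
jar_mid 0.76 [0.484  0.1597 0.0084] [208.7338 257.2613]
scene {'vfov': 46.844362845150094, 'cx': 276.13321436724846, 'cy': 206.4295589071173, 'rvec': array([ 1.7617,  1.7595, -0.742 ]), 'tvec': array([ 0.0466, -0.3707,  1.5611])}
jar 0.86 [ 0.6041 -0.1431  0.0031] [234.1044 229.3076]
jar 0.65 [ 0.4442 -0.2764  0.0019] [186.3257 183.9582]
jar 0.64 [ 0.4501 -0.1804  0.0017] [223.4455 185.3935]
jar 0.62 [ 0.5668 -0.2402  0.0034] [194.495  217.8949]
scanner 0.9 [ 0.5616 -0.4085  0.0016] [124.9064 217.1661]
window 0.19 [ 0.5664 -0.2427  0.008 ] [193.1994 216.4135]
liner 0.53 [0.5042 0.2432 0.0114] [393.2523 196.3954]
organiser 0.87 [ 0.5026 -0.0078  0.0034] [291.2141 198.8085]
jar_left 0.57 [0.5138 0.3272 0.0117] [428.3587 198.8653]
0.9 0.08529725448512918 [ 0.9862  0.1656 -0.      0.    ]
```

```bash
python3 - <<'E'
import cv2
for n in ['top0','scene0']:
    im=cv2.imread('pics/%s.png'%n); 
    cv2.imwrite('pics/%s_b.png'%n,cv2.resize(im,(784,588),interpolation=cv2.INTER_CUBIC))
im=cv2.imread('pics/top0.png')
cv2.imwrite('pics/top0_c.png',cv2.resize(im[190:300,290:430],None,fx=5,fy=5,interpolation=cv2.INTER_CUBIC))
E
```

```text
(no output)
```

View pics/top0_b.png

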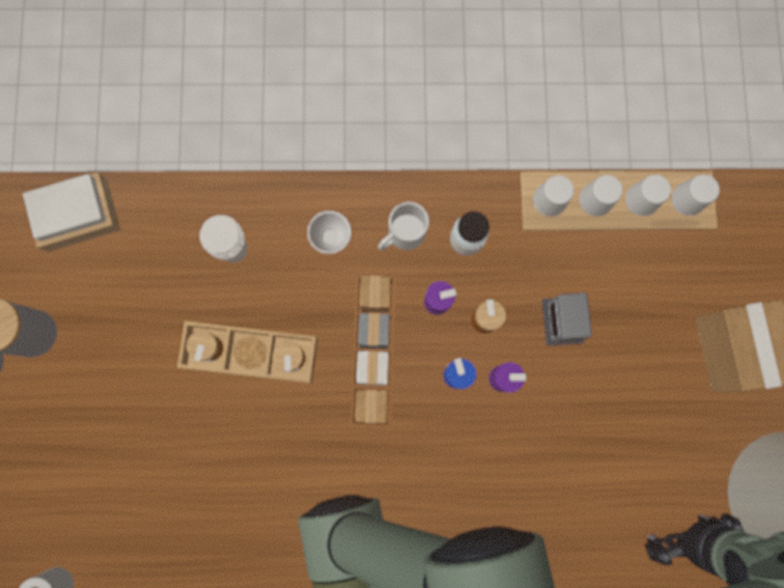

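View pics/scene0_b.png

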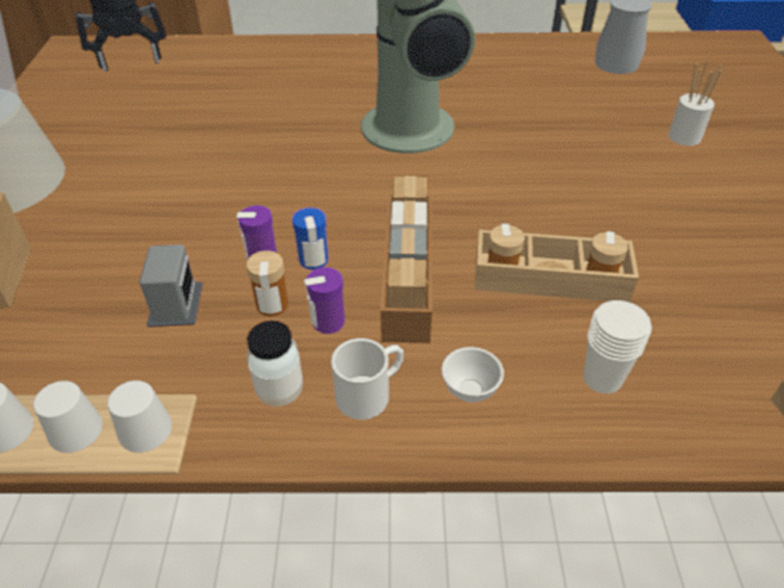

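View pics/top0_c.png

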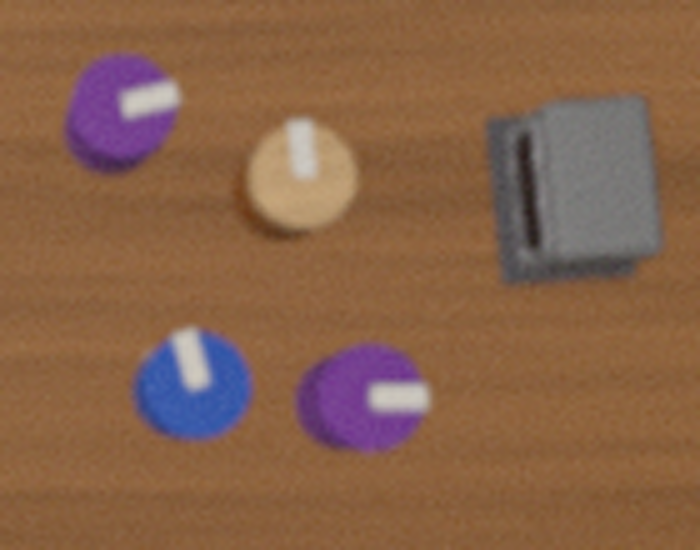

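The amber jar with the wooden lid is at about (350,226) px in the top picture, which is (0.565, -0.240) in the world. Its strip points to about +x. The scanner is at right (~(400,229)), with its window facing left (+y). The empty bay is the middle one, at (179,250). Next I'll look closer with the wrist camera.

```bash
python3 - <<'E'
from h import *
np.set_printoptions(precision=4,suppress=True)
down=lambda yaw:(R.from_euler('z',yaw)*R.from_euler('x',np.pi)).as_quat()
for yaw in np.arange(-3,3.2,0.5):
    q=kinematics.inverse_kinematics([0.565,-0.24,0.064],down(yaw)); q2=kinematics.inverse_kinematics([0.504,0.243,0.134],down(yaw))
    print(yaw,q,q2)
print(R.from_quat(ctrl.get_tool_rot()).as_matrix())
def go(p,yaw): ctrl.movep(p,down(yaw))
print(ctrl.get_clock())
p=[0.52,-0.30,0.32]
ctrl.movep(p,down(0.0)); ctrl.sleep(0.3)
c,im=snap('wrist','w1'); print(ctrl.get_clock(), -c[1].T@c[2])
for l in ['jar','scanner','window']:
    for d in mark_of('wrist',l)[:4]:
        P=w('wrist',d['location'],c); print(l,round(d['p'],2),P,proj('wrist',P,c))
E
```

```text
-3.0 [-0.5219  0.5923 -0.2282  0.7503  0.     -0.6635] [ 0.3173  0.4262 -0.3087  0.8358  0.      0.1757]
-2.5 [-0.5219  0.5923 -0.2282  0.7503  0.     -1.1635] [ 0.3173  0.4262 -0.3087  0.8358  0.     -0.3243]
-2.0 [-0.5219  0.5923 -0.2282  0.7503  0.     -1.6635] [ 0.3173  0.4262 -0.3087  0.8358  0.     -0.8243]
-1.5 [-0.5219  0.5923 -0.2282  0.7503  0.     -2.1635] [ 0.3173  0.4262 -0.3087  0.8358  0.     -1.3243]
-1.0 [-0.5219  0.5923 -0.2282  0.7503  0.     -2.6635] [ 0.3173  0.4262 -0.3087  0.8358  0.     -1.8243]
-0.5 [-0.5219  0.5923 -0.2282  0.7503  0.      3.1197] [ 0.3173  0.4262 -0.3087  0.8358  0.     -2.3243]
0.0 [-0.5219  0.5923 -0.2282  0.7503  0.      2.6197] [ 0.3173  0.4262 -0.3087  0.8358  0.     -2.8243]
0.5 [-0.5219  0.5923 -0.2282  0.7503  0.      2.1197] [ 0.3173  0.4262 -0.3087  0.8358  0.      2.9589]
1.0 [-0.5219  0.5923 -0.2282  0.7503  0.      1.6197] [ 0.3173  0.4262 -0.3087  0.8358  0.      2.4589]
1.5 [-0.5219  0.5923 -0.2282  0.7503  0.      1.1197] [ 0.3173  0.4262 -0.3087  0.8358  0.      1.9589]
2.0 [-0.5219  0.5923 -0.2282  0.7503  0.      0.6197] [ 0.3173  0.4262 -0.3087  0.8358  0.      1.4589]
2.5 [-0.5219  0.5923 -0.2282  0.7503  0.      0.1197] [ 0.3173  0.4262 -0.3087  0.8358  0.      0.9589]
3.0 [-0.5219  0.5923 -0.2282  0.7503  0.     -0.3803] [ 0.3173  0.4262 -0.3087  0.8358  0.      0.4589]
[[ 0.9451  0.3267  0.    ]
 [ 0.3267 -0.9451 -0.0001]
 [-0.      0.0001 -1.    ]]
0.9
2.7833 [ 0.5926 -0.3009  0.4629]
jar 0.85 [ 0.4448 -0.2742  0.0003] [263.1261 221.3304]
jar 0.81 [ 0.4568 -0.1832  0.0032] [198.9619 214.0534]
jar 0.69 [ 0.6087 -0.1454 -0.0036] [163.2508 101.9081]
jar 0.55 [ 0.566  -0.2425  0.0006] [237.8428 135.2452]
scanner 0.57 [ 0.5593 -0.4025  0.0033] [357.5292 140.2508]
window 0.8 [ 0.5615 -0.3743  0.0539] [343.0886 141.5294]
```

View pics/w1.png

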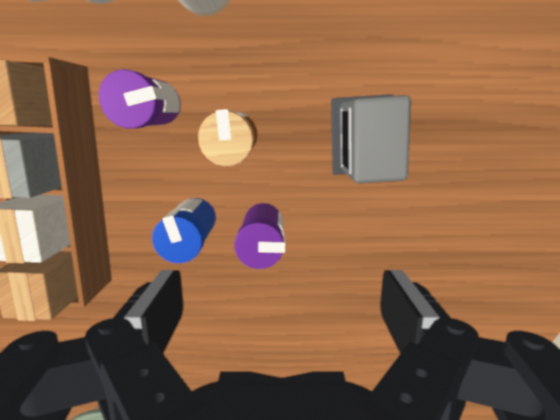

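The wrist picture shows the lid at (225,138) with its strip up to (222,111). The scanner top spans (355-410, 96-182). I'll measure both more finely.

```bash
python3 - <<'E'
from h import *
np.set_printoptions(precision=4,suppress=True)
im=cv2.imread('pics/w1.png'); np.save('c.npy',0)
cv2.imwrite('pics/w1a.png',cv2.resize(im[85:190,185:265],None,fx=7,fy=5.6*1.25,interpolation=cv2.INTER_CUBIC)[:600])
cv2.imwrite('pics/w1b.png',cv2.resize(im[85:190,320:420],None,fx=5.7,fy=5.7,interpolation=cv2.INTER_CUBIC)[:600])
c=cam('wrist')
hsv=cv2.cvtColor(im,cv2.COLOR_BGR2HSV)
print(hsv[140,225],hsv[115,222],hsv[160,200],hsv[140,385],hsv[140,346])
E
```

```text
[ 19  70 244] [ 23  13 250] [ 13 149 176] [ 30   9 148] [150  15  34]
```

View pics/w1a.png

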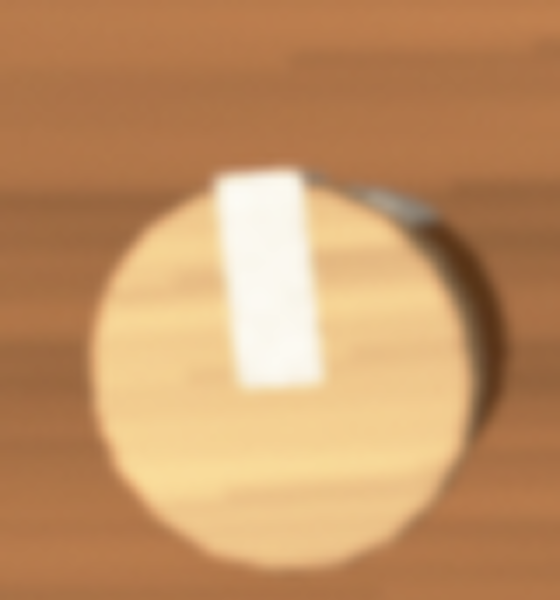

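View pics/w1b.png

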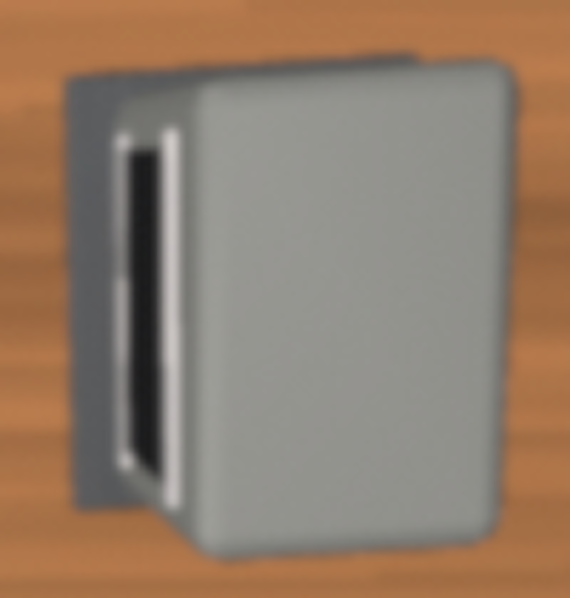

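```bash
cat > meas.py <<'E'
from h import *
def lid(im,c,box,ztop=0.1):
    x0,y0,x1,y1=box; hsv=cv2.cvtColor(im,cv2.COLOR_BGR2HSV)
    m=np.zeros(im.shape[:2],np.uint8); m[y0:y1,x0:x1]=(((hsv[...,2]>205))[y0:y1,x0:x1])*255
    cn=max(cv2.findContours(m,cv2.RETR_EXTERNAL,cv2.CHAIN_APPROX_NONE)[0],key=cv2.contourArea)[:,0]
    W=np.array([ray('wrist',u,v,ztop,c)[:2] for u,v in cn])
    st=np.zeros_like(m); st[m>0]=((hsv[...,1]<35)[m>0])*255
    n,lab,s,_=cv2.connectedComponentsWithStats(st); k=1+np.argmax(s[1:,4])
    v,u=np.nonzero(lab==k)
    S=np.array([ray('wrist',a,b,ztop,c)[:2] for a,b in zip(u,v)])
    # circle fit
    A=np.c_[2*W,np.ones(len(W))]
    for i in range(3):
        q=np.linalg.lstsq(A,(W**2).sum(1),rcond=None)[0]; ctr=q[:2]; r=np.sqrt(q[2]+ctr@ctr)
        k=abs(np.linalg.norm(W-ctr,axis=1)-r)<0.0015; W=W[k]; A=A[k]
    U,_,V=np.linalg.svd(S-S.mean(0)); d=V[0]*np.sign(V[0]@(S.mean(0)-ctr))
    return ctr,r,np.arctan2(*d[::-1]),np.arctan2(*(S.mean(0)-ctr)[::-1]),len(S)
E
python3 - <<'E'
from meas import *
np.set_printoptions(precision=4,suppress=True)
im=cv2.imread('pics/w1.png'); c=cam('wrist')
print(lid(im,c,(185,95,270,180)))
# scanner top corners (z=.1), foot corners z~0
s=5.7
for u,v,z in [(198,82,.1),(515,60,.1),(495,545,.1),(205,560,.1),(68,78,.0),(75,510,0),(172,130,.08),(172,505,.08),(120,135,.03),(124,468,.03)]:
    print(z,ray('wrist',320+u/s,85+v/s,z,c))
E
```

```text
(array([ 0.5684, -0.2402]), np.float64(0.02789673671543641), np.float64(0.047851189544268896), np.float64(0.04404350280182889), 324)
0.1 [ 0.6076 -0.3753  0.1   ]
0.1 [ 0.6113 -0.4318  0.1   ]
0.1 [ 0.5235 -0.4373  0.1   ]
0.1 [ 0.5206 -0.3819  0.1   ]
0.0 [ 0.6126 -0.3662  0.    ]
0 [ 0.5131 -0.372   0.    ]
0.08 [ 0.5998 -0.375   0.08  ]
0.08 [ 0.5279 -0.3791  0.08  ]
0.03 [ 0.5997 -0.3736  0.03  ]
0.03 [ 0.5278 -0.378   0.03  ]
```

```bash
cat >> h.py <<'E'
down=lambda yaw:(R.from_euler('z',yaw)*R.from_euler('x',np.pi)).as_quat()
E
python3 - <<'E'
from h import *
np.set_printoptions(precision=4,suppress=True)
x,y=0.5680,-0.2403; q=down(-2.356)
ctrl.movep([x,y,0.19],q); print(ctrl.get_clock(),ctrl.get_joints())
ctrl.move_l([x,y,0.064],max_speed=0.1); print(ctrl.get_wrist_force())
clamp(); ctrl.sleep(0.2)
print(ctrl.get_clock(),ctrl.get_opening(),ctrl.get_tcp_pos(),ctrl.get_wrist_force())
snap('wrist','w2'); snap('scene','s2')
E
```

```text
6.1083 [-0.5199  0.4772 -0.0704  1.0231 -0.0001 -1.3053]
[ 0.1274  0.0616 -0.7088]
8.1 0.056186926366766955 [ 0.5683 -0.2404  0.0649] [-1.4617  1.3522  6.6796]
```

View pics/w2.png

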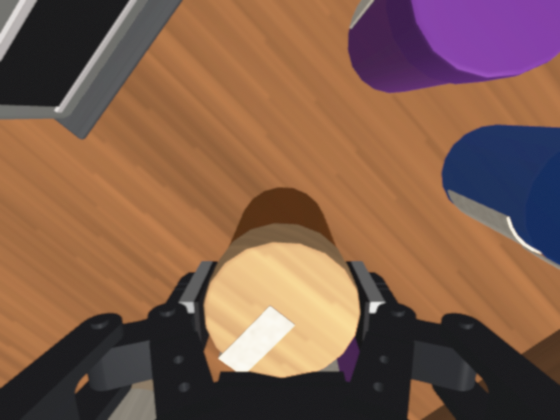

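View pics/s2.png

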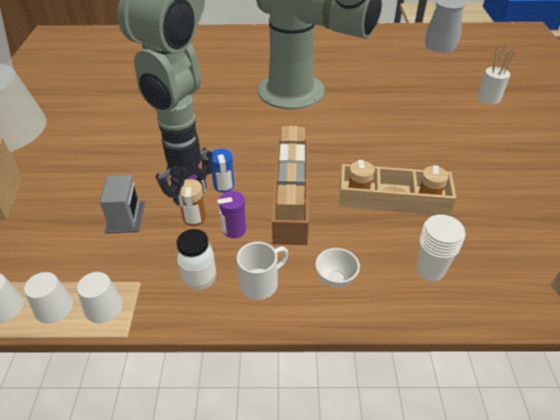

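The jar is gripped at its lid, with the strip at (257,340) in the wrist view. Now I'll lift it slightly, turn it and check.

```bash
cat > strip.py <<'E'
from h import *
def strip(im,c,z,box=(205,290,320,372)):
    hsv=cv2.cvtColor(im,cv2.COLOR_BGR2HSV); x0,y0,x1,y1=box
    m=np.zeros(im.shape[:2],np.uint8); m[y0:y1,x0:x1]=((hsv[...,2]>190)&(hsv[...,1]<40))[y0:y1,x0:x1]*255
    n,lab,s,_=cv2.connectedComponentsWithStats(m); k=1+np.argmax(s[1:,4]); v,u=np.nonzero(lab==k)
    S=np.array([ray('wrist',a,b,z,c)[:2] for a,b in zip(u,v)]).astype(np.float32)
    (cx,cy),_,_=r=cv2.minAreaRect(S); b=cv2.boxPoints(r); e=[b[1]-b[0],b[2]-b[1]]; d=max(e,key=np.linalg.norm)
    return S.mean(0),[np.linalg.norm(x) for x in e],np.arctan2(d[1],d[0])
E
python3 - <<'E'
from strip import *
np.set_printoptions(precision=4,suppress=True)
print(strip(cv2.imread('pics/w2.png'),cam('wrist'),0.1), R.from_quat(ctrl.get_tool_rot()).as_euler('zyx'))
p=ctrl.get_tcp_pos()
x,y=0.5680,-0.2403
ctrl.move_l([x,y,0.069],max_speed=0.05)
ctrl.movep([x,y,0.069],down(-2.356-1.63)); ctrl.sleep(0.2)
print(ctrl.get_clock(),ctrl.get_opening(),ctrl.get_tcp_pos(),ctrl.get_joints(),ctrl.get_wrist_force())
c,im=snap('wrist','w3'); snap('scene','s3'); print(strip(im[:,:,::-1].copy(),c,0.104))
E
```

```text
(array([ 0.5832, -0.2405], dtype=float32), [np.float32(0.012036479), np.float32(0.030125493)], np.float32(0.057314206)) [2.3559 0.0009 3.1412]
10.1 0.05653302504129334 [ 0.568  -0.2403  0.069 ] [-0.5199  0.591  -0.2152  0.7646  0.      0.3243] [-1.0126 -0.9891 -3.5966]
(array([ 0.5685, -0.254 ], dtype=float32), [np.float32(0.012288261), np.float32(0.030279577)], np.float32(1.5679854))
```

View pics/w3.png

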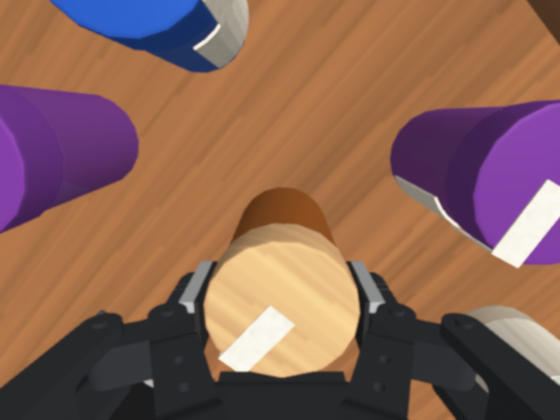

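View pics/s3.png

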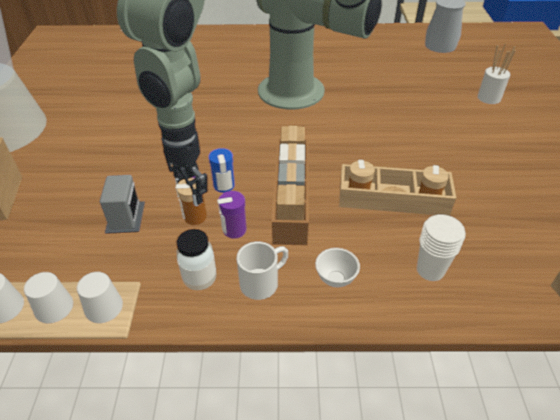

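The label heading is now -1.574 rad. The direction to the window is -1.605 and the reverse of its normal is -1.51, so the label faces it. I'll lower the jar to the counter and hold, then rise, and view the caddy closely in the saved top picture.

```bash
python3 - <<'E'
from strip import *
np.set_printoptions(precision=4,suppress=True)
x,y=0.5680,-0.2403
ctrl.move_l([x,y,0.0648],max_speed=0.03)
ctrl.sleep(1.6); print(ctrl.get_clock(),ctrl.get_wrist_force(),ctrl.get_tcp_pos())
c,im=snap('wrist','w4'); print(strip(im[:,:,::-1].copy(),c,0.1))
ctrl.move_l([x,y,0.25],max_speed=0.12)
print(ctrl.get_clock(),ctrl.get_wrist_force(),ctrl.get_opening())
im=cv2.imread('pics/top0.png'); cv2.imwrite('pics/cad.png',cv2.resize(im[220:280,120:235],None,fx=6.9,fy=6.9,interpolation=cv2.INTER_CUBIC))
E
```

```text
12.0917 [3.0914 0.2569 1.5872] [ 0.5683 -0.2403  0.065 ]
(array([ 0.5688, -0.2541], dtype=float32), [np.float32(0.012329512), np.float32(0.030334486)], np.float32(1.5678569))
13.8333 [ 0.0398 -0.8438 -3.3751] 0.056525553247070044
```

View pics/cad.png

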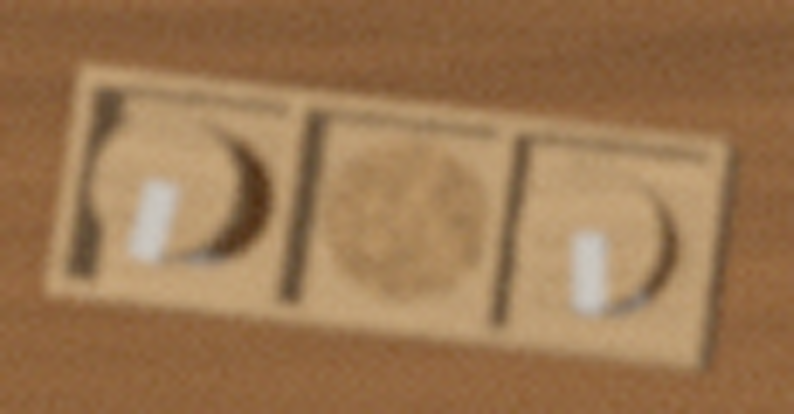

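```bash
python3 - <<'E'
from strip import *
np.set_printoptions(precision=4,suppress=True)
s=6.9
C=np.array([ray('top',120+u/s,220+v/s,.06) for u,v in [(83,65),(732,138),(708,365),(45,295)]]); print(C, C.mean(0))
print(ray('top',120+405/s,220+219/s,.013))
for i in range(4): print(np.linalg.norm(C[i]-C[i-1]))
# carry: yaw follows base rotation
x0,y0=0.515,0.200
ctrl.move_l([0.54,0.0,0.25],down(-3.6),max_speed=0.15)
# stop short, view the bay ahead with the wrist camera
ctrl.move_l([0.504,0.243,0.22],down(-3.146),max_speed=0.15); ctrl.sleep(0.2)
c,im=snap('wrist','w5'); print(ctrl.get_clock(),ctrl.get_tcp_pos(),ctrl.get_opening(),ctrl.get_joints())
snap('top','t5'); snap('scene','s5')
for n in ['top','scene','wrist']:
  cc=cam(n)
  for l in ['caddy','liner','jar_left','jar_mid']:
    for d in mark_of(n,l)[:2]: print(n,l,round(d['p'],2),w(n,d['location'],cc))
E
```

```text
[[0.5613 0.3688 0.06  ]
 [0.5289 0.1052 0.06  ]
 [0.4374 0.1144 0.06  ]
 [0.4683 0.381  0.06  ]] [0.499  0.2423 0.06  ]
[0.5006 0.2457 0.013 ]
0.09378405088057518
0.2655527265008942
0.09200787765442359
0.2683588308402261
17.65 [0.5041 0.2426 0.2201] 0.056968307615771756 [ 0.3166  0.3512 -0.186   1.0336  0.      0.3217]
top caddy 0.64 [0.4984 0.2397 0.0011]
top caddy 0.52 [0.484  0.1575 0.0051]
top liner 0.46 [0.5049 0.2482 0.0158]
top jar_mid 0.95 [0.4846 0.1561 0.0088]
scene caddy 0.88 [ 0.5008  0.2452 -0.0011]
scene caddy 0.33 [0.5133 0.3255 0.0126]
scene liner 0.44 [0.5056 0.247  0.0138]
scene jar_left 0.93 [0.5137 0.3264 0.0146]
scene jar_mid 0.98 [0.4904 0.1605 0.0135]
wrist caddy 0.19 [ 0.7601 -0.0819  0.002 ]
wrist liner 0.9 [0.5062 0.2463 0.0084]
wrist jar_left 0.57 [0.517  0.3286 0.0121]
wrist jar_mid 0.67 [0.4946 0.158  0.0108]
```

View pics/w5.png

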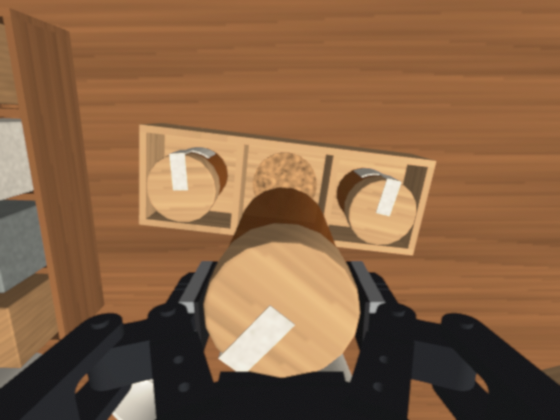

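View pics/s5.png

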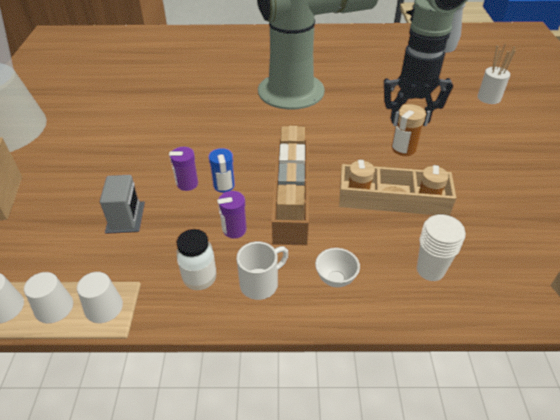

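```bash
python3 - <<'E'
import cv2
im=cv2.imread('pics/w5.png'); cv2.imwrite('pics/w5c.png',cv2.resize(im[115:265,130:445],None,fx=2.5,fy=2.5,interpolation=cv2.INTER_CUBIC))
E
```

```text
(no output)
```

View pics/w5c.png

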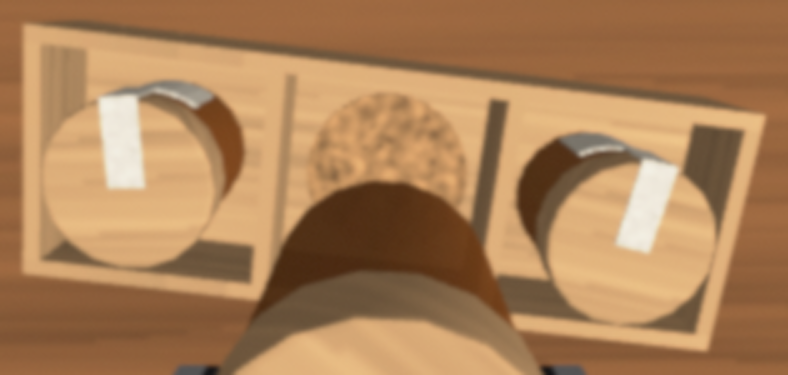

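```bash
python3 - <<'E'
from strip import *
np.set_printoptions(precision=4,suppress=True)
c=cam('wrist')
C=np.array([ray('wrist',130+u/2.5,115+v/2.5,.06,c) for u,v in [(22,23),(766,114),(708,351),(22,272)]]); print(C,C.mean(0))
for i in range(4): print(np.linalg.norm(C[i]-C[i-1]))
# lid circle
im=cv2.imread('pics/w5.png'); print(strip(im,c,0.1+0.22-0.064))
for e in [(285,151.5),]: print(ray('wrist',*e,.013,c))
E
```

```text
[[0.4411 0.1191 0.06  ]
 [0.474  0.3819 0.06  ]
 [0.566  0.3708 0.06  ]
 [0.5322 0.1077 0.06  ]] [0.5033 0.2449 0.06  ]
0.0917981349879279
0.2648864204524549
0.09258903091336554
0.2652767765963789
(array([0.5142, 0.2333], dtype=float32), [np.float32(0.029726509), np.float32(0.011748788)], np.float32(-0.7331497))
[0.4702 0.2467 0.013 ]
```

The caddy centre by rim corners is (0.503, 0.245), and the edge lengths match (92 and 265 mm). Now I'll lower the jar to hover.

```bash
python3 - <<'E'
from strip import *
np.set_printoptions(precision=4,suppress=True)
ctrl.move_l([0.5036,0.2448,0.22],max_speed=0.05)
ctrl.move_l([0.5036,0.2448,0.1352],max_speed=0.06); ctrl.sleep(0.4)
print(ctrl.get_clock(),ctrl.get_tcp_pos(),ctrl.get_opening(),ctrl.get_wrist_force())
c,im=snap('wrist','w6'); print(strip(im[:,:,::-1].copy(),c,.17))
cs,im=snap('scene','s6'); ds=mark_of('scene','jar'); 
for d in ds: print(d['p'],w('scene',d['location'],cs))
cv2.imwrite('pics/s6c.png',cv2.resize(im[80:230,320:470,::-1],None,fx=4,fy=4,interpolation=cv2.INTER_CUBIC))
E
```

```text
20.5667 [0.5036 0.2448 0.1353] 0.0562835882468143 [-0.4398  0.0268 -4.7992]
(array([0.5148, 0.235 ], dtype=float32), [np.float32(0.029913465), np.float32(0.0118890405)], np.float32(-0.7331697))
0.93 [ 0.6062 -0.1423 -0.0005]
0.8 [ 0.45   -0.1778 -0.0008]
0.63 [0.4989 0.245  0.0745]
0.59 [ 0.4434 -0.2767  0.0011]
```

View pics/s6c.png

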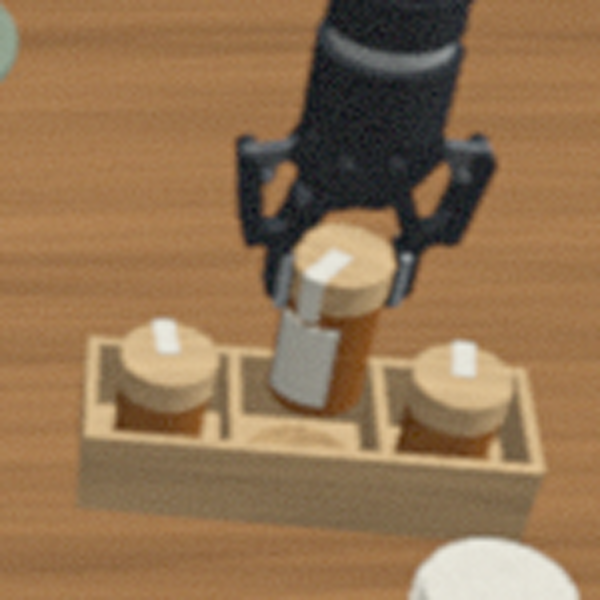

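View pics/w6.png

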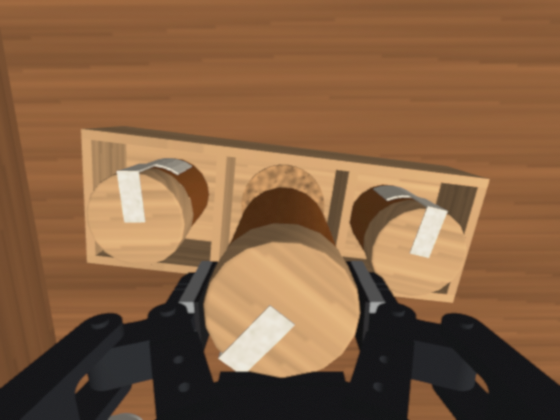

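```bash
python3 - <<'E'
from strip import *
np.set_printoptions(precision=4,suppress=True)
c=cam('wrist')
C=np.array([ray('wrist',u,v,.06,c) for u,v in [(82,129),(488,180),(454,302),(88,263)]]); print(C.mean(0))
for i in range(4): print(np.linalg.norm(C[i]-C[i-1]))
p=C[:,:2].mean(0); print(ctrl.get_tcp_pos()[:2]-p)
ticket.job_done()
E
```

```text
[0.5038 0.2446 0.06  ]
0.0925066738203085
0.2630016699888623
0.09095113236635932
0.26476241183732757
[-0.0002  0.0002]
the job is handed in; nothing more can be done
```

I handed the job in with the jar still in the gripper, hovering over the caddy's empty middle bay, after about 21 s of the 45 s allowed.

**Scan:** I gripped the amber jar by its lid, lifted it 5 mm, turned it 1.63 rad and set it back on the counter for 1.6 s. Its strip then headed -1.574 rad. The direction from the jar to the window is -1.605 rad, and facing straight back along the window's normal would be about -1.51 rad, so the label is within about 0.06 rad of either reading.

**Carry and hover:** I took the jar over the organiser with its underside about 185 mm up, then lowered it over the bay. The last wrist view puts the gripper within 1 mm of the caddy's centre. The underside works out at about 70 mm up, which is 10 mm above the rim.

**Checks:**
- **Contact:** The wrist force was only the jar's weight, so it touches nothing.
- **Upright:** The jar shows in the same place in the gripper as when it stood on the counter.
- **Disagreement:** The scene-camera network put the jar about 5 mm off in x and 4–5 mm higher, roughly its stated 4 mm error. The nearer wrist view contradicts the x offset, and I worked the height out from where the jar stood on the counter.
- **Other objects:** In the scene pictures I compared during the carry, nothing else had moved.

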